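Set out the seal-test kit by height on the parking rail

TASK

The seal-test kit lies scattered over the bench: the steel test plug, the nest cylinder, the small grease pot and the aluminium seal block. Stand all four upright on the black pads of the parking rail, one centred on each pad, in order of height, with the tallest on the pad beside the upright stop block and the lowest at the far end. Do not knock any of them over.

Things in the scene. Friction and masses are not known exactly. Their poses are not given: they have to be found in the camera images.
- test_plug: turned steel test plug: plain round lower body 36 mm in diameter up to 42 mm height, above it a 26 mm shank with two black O-rings and a flat 31 mm head; 78 mm tall, the tallest of the four; stands upright on its wide end; origin at the centre of its underside, z up
- nest_axis (a point): nest cylinder: aluminium cylinder with a brown pad on top and a small brass hose barb at its side, 47 mm diameter and 51 mm tall: second tallest; this point is on the cylinder's axis at its underside, z up; the barb sticks out to 37 mm from the axis along -y, so grip it along its x axis
- grease_pot: small red pot with ribbed grey lid, 39 mm diameter and 32 mm tall: third in height; origin at the centre of its underside, z up; lid and pot are one piece
- seal_block_1: aluminium test block with a round recess and red seal in its top, 44 (x) by 50 (y) by 18 (z) mm: the lowest; origin at the centre of its underside, z up
- rail: the parking rail: flat aluminium bar fixed on the table, 76 mm wide (x), 400 mm long (y), 12 mm thick; origin at the centre of its underside; its y axis runs along the row, its x axis across. The four black pads are centred across it at y = -120, -40, 40 and 120 mm
- stop: upright dark steel stop block, fixed on the rail at one end or the other (at y = +180 or -180 mm of the rail, differing from start to start), 60 (x, across the rail) by 18 (y) by 55 (z) mm; origin at the centre of its underside, on the rail's top. The pads' centres are 60, 140, 220 and 300 mm from it. The other end of the rail has only a flat bright aluminium plate 3 mm high
- pad_1: round black rubber pad, 58 mm across, 3 mm thick, fixed on the rail; origin at the centre of its underside, so its top is 3 mm above the origin (15 mm above the table). All four pads look alike and stand in one row 80 mm apart; which is nearest the stop differs from start to start
- pad_2: round black rubber pad, 58 mm across, 3 mm thick, fixed on the rail; origin at the centre of its underside, so its top is 3 mm above the origin (15 mm above the table). All four pads look alike and stand in one row 80 mm apart; which is nearest the stop differs from start to start
- pad_3: round black rubber pad, 58 mm across, 3 mm thick, fixed on the rail; origin at the centre of its underside, so its top is 3 mm above the origin (15 mm above the table). All four pads look alike and stand in one row 80 mm apart; which is nearest the stop differs from start to start
- pad_4: round black rubber pad, 58 mm across, 3 mm thick, fixed on the rail; origin at the centre of its underside, so its top is 3 mm above the origin (15 mm above the table). All four pads look alike and stand in one row 80 mm apart; which is nearest the stop differs from start to start
Things that resemble listed ones, but are neither listed nor needed, are in the scene too. Leave any green or pink look-alike of the part that bears nest_axis alone.

How it is judged:
At the end, for the whole second after the job is handed in: Test plug, nest cylinder, grease pot and seal block stand upright (within 0.1 rad) and at rest on the rail's pads, in that order from the stop block: the centre of each is within 13 mm of its pad's centre along the rail (60, 140, 220 and 300 mm from the stop) and within 13 mm across it (horizontal distance between test_plug and stop between 0.047 and 0.073 m and x of test_plug in the frame of rail between -0.013 and 0.013 m and z of test_plug in the frame of rail between 0.011 and 0.019 m and angle between each of test_plug, nest_axis, grease_pot, seal_block_1's own z axis and vertical below 0.1 rad and linear speed of each of test_plug, grease_pot, seal_block_1 below 0.01 m/s and horizontal distance between nest_axis and stop between 0.127 and 0.153 m and x of nest_axis in the frame of rail between -0.013 and 0.013 m and z of nest_axis in the frame of rail between 0.011 and 0.019 m and horizontal distance between grease_pot and stop between 0.207 and 0.233 m and x of grease_pot in the frame of rail between -0.013 and 0.013 m and z of grease_pot in the frame of rail between 0.011 and 0.019 m and horizontal distance between seal_block_1 and stop between 0.287 and 0.313 m and x of seal_block_1 in the frame of rail between -0.013 and 0.013 m and z of seal_block_1 in the frame of rail between 0.011 and 0.019 m); the robot touches nothing.
It fails at once if the test plug is knocked over (tilted by more than 0.6 rad) (angle between test_plug's own z axis and vertical above 0.6 rad).
It fails at once if the nest cylinder is knocked over (tilted by more than 0.6 rad) (angle between nest_axis's own z axis and vertical above 0.6 rad).
It fails at once if the grease pot is knocked over (tilted by more than 0.6 rad) (angle between grease_pot's own z axis and vertical above 0.6 rad).
It fails at once if the seal block is knocked over (tilted by more than 0.6 rad) (angle between seal_block_1's own z axis and vertical above 0.6 rad).
It also fails if it takes over 112 s, if anything falls off the work surface, if the arm or the gripper's body presses on something with over 40 N, if the wrist force passes 120 N, or if a joint passes its speed limit or range.

ROBOT

A 7-joint arm with a two-finger parallel gripper is mounted at the origin on a cart in front of the work surface, level with it; the furniture and walls round the work are solid. World frame = base frame: x ahead of the robot, y to its left, z up, the work surface at z = 0. Lengths are in m, angles in rad, forces in N, time in s.
With the tool pointing down it reaches from about 0.425 to 0.875 m from the base axis. Payload 4.7 kg.
Tool frame: the origin (TCP) lies on the centre line of the jaws, within the pads' length; the fingertips stand 11 mm ahead of it and the grasp point (between the pads) lies 8 mm behind it; z points along the fingers, y is the line along which they close (so a half turn about z gives the same grasp; the last joint's range is limited). The gripper opens to 85 mm and grips with 20 to 120 N. Pads are 22 mm wide; open, the fingers measure 114 mm over their backs; the gripper's body (76 mm by 85 mm) begins 54 mm behind the grasp point. The pads swing forward as they close: fully open they stand 13 mm farther back than shut.
Start: joints at [1.322, 0.321, -0.07, 1.45, 0.023, 1.371, -0.057], TCP at [0.169, -0.628, 0.242] pointing down, gripper open.
Joint ranges: [-2.86, 2.86], [-0.3, 2.09], [-1.38, 1.24], [0.06, 2.45], [-1.56, 4.7], [0.09, 2.05], [-2.69, 2.69]. Speed limits (rad/s): [2.57, 2.57, 3.14, 3.14, 3.14, 3.14, 3.14].

INTERFACE

Orientations are given as a unit quaternion [x, y, z, w].
In Python, from station import ctrl gives the robot as it stands.
- The arm moves only by the tool jog_arm, never from a script. Its argument "steps" is a list of rows, each an object with "dr": the turn, a rotation vector about the tool's x, y, z in rad, a list of three; "travel": the shift along the tool's x, y, z in mm, a list of three; "grip": the gripper command: -1 is shut, 1 is fully open, values between are in proportion. A call has 1 to 12 rows; each row shifts and turns the commanded pose from where the row before left it, along the tool's axes as they then stand; what a row does not reach is not made up. A row lasts 1/8 s, in which the tool goes at most 62.5 mm and 10.7 degrees, less where a joint would pass 70% of its speed; a pose out of reach is approached as far as the arm can. A call is refused whole if a number of a shift passes 62.5 or a number of a turn 0.188, either way. A call with a gripper value outside its range is refused whole. The fingers move at their own pace and stop on an object; the grip force is fixed at half the most. Time passes only in rows, so rows that do not move let the fingers close. It gives the time, the measured TCP pose, the force, the opening and the grip force at its end, in the units of the state.
- ctrl.observe(): the state, without advancing time (a new reading comes with each control period).
- ctrl.camera(name): name is "side" or "top"; returns the picture (400x640x3 uint8, red, green, blue); there is no depth.
- ctrl.calibration(name): a dict with "fx", "fy", "cx", "cy" (pixels), "rvec" (rotation vector, rad) and "tvec" (3), from world to camera coordinates, as OpenCV has them. Camera axes: x right, y down, z forward; pixel columns grow to the right and rows downward; lengths in m; the calibration is good to about 2 mm. A picture is of the moment at which its call begins. calibration takes no time and is no camera call.
- ctrl.job_done(): hands the job in; it is judged then, once.
Trained networks look in the newest picture that a camera, given by its name, has taken for a name from the list of things; names that differ only in an ending like _2 or _b are one class to them, and where a whole thing is asked for, a point or a joint stands for the part that bears it (a point fixed in the world has none). Each returns a list of dicts, best first, with "p" (0 to 1); they miss things now and then, are a little off and sometimes report something else, mostly with a low value. They report only what shows in the picture. A call takes as long as a camera call. They do not tell look-alikes from the thing itself.
- ctrl.boxes_of(label, camera): "centre" ([x, y, z] in m, in the coordinates of the camera as it stood for that picture, good to about 4 mm: the middle of the surface that is visible of it).
- ctrl.cut_out(label, camera): "mask" (400x640 bool, what is visible of it).
- ctrl.place_of(label, camera): "centre" ([x, y, z] in m, in the coordinates of the camera as it stood for that picture, good to about 4 mm: a listed point, or the origin of a listed thing).
The state is a dict: "time": time; "qpos": joint angles; "dq": joint speeds; "joint_torque": joint torques, N m; "tool_pos": TCP position; "tcp_rot": TCP orientation; "force": force on the tool from outside, world axes, zero at the start; "torque": the same for the moment, N m; "finger_gap": finger opening in m; "gripper_force": force on a finger pad.
Only numpy, scipy, OpenCV 4.12 (cv2) and the standard library are available. Lean on these libraries where they do the work, as an engineer would, in place of code of your own. Each camera call takes 0.05 s, during which the arm holds its last target. There are 200 camera calls.

## Working session

There is one attempt and no reset: what is moved stays moved. The work goes in short steps, Python scripts to look and compute and a tool call to move; the robot and the scene stay as the last step left them, time stands still between calls to the robot, and variables do not carry over. Pictures are saved under pics/ and viewed, at most 14 in all, crops included, and the job is handed in when it is done.

Besides the shell and the picture viewer there is one more tool, called after "Call:" as name([rows], argument=value, ...), one row to a line, values as JSON. jog_arm: Moves the arm, as the interface text tells. Its arguments: {"type":"object","properties":{"steps":{"type":"array"}},"required":["steps"]}

```bash
mkdir -p pics; ls; cat > h.py <<'E'
import numpy as np, cv2
from station import ctrl
from scipy.spatial.transform import Rotation as R
def cal(c):
    k=ctrl.calibration(c); return k,cv2.Rodrigues(np.array(k['rvec'],float))[0],np.array(k['tvec'],float).ravel()
def toworld(p,c):
    k,r,t=cal(c); return r.T@(np.array(p)-t)
def pix(p,c):
    k,r,t=cal(c); q=r@np.array(p)+t; return k['fx']*q[0]/q[2]+k['cx'],k['fy']*q[1]/q[2]+k['cy']
def ray(u,v,z,c):
    k,r,t=cal(c); d=r.T@np.array([(u-k['cx'])/k['fx'],(v-k['cy'])/k['fy'],1]); o=-r.T@t
    return o+d*(z-o[2])/d[2]
def snap(c,n):
    im=ctrl.camera(c); cv2.imwrite('pics/'+n,im[:,:,::-1]); return im
E
python3 - <<'E'
from h import *
s=ctrl.observe();print(s['time'],s['tool_pos'],s['tcp_rot'],s['finger_gap'])
a=snap('top','t1.png');b=snap('side','s1.png')
for c in('top','side'):
    k,r,t=cal(c);print(c,np.round(-r.T@t,3),np.round(r[2],2),k['fx'])
    for l in['test_plug','nest_axis','grease_pot','seal_block_1','rail','stop','pad_1']:
        print(l,[(round(d['p'],2),np.round(toworld(d['centre'],c),3).tolist(),np.round(pix(toworld(d['centre'],c),c)).tolist()) for d in ctrl.place_of(l,c)])
E
```

```text
pics
0.0 [ 0.16869359 -0.62720057  0.24125026] [ 9.91378419e-01  1.31026497e-01 -1.65114423e-04 -9.27470689e-04] 0.08558000388190841
top [0.412 0.03  1.044] [ 0.16  0.01 -0.99] 437.8451763112268
test_plug [(0.5, [0.443, -0.091, -0.001], [379.0, 268.0])]
nest_axis [(0.83, [0.46, 0.078, 0.003], [308.0, 259.0]), (0.73, [0.719, 0.123, -0.001], [292.0, 154.0]), (0.54, [0.519, 0.01, 0.0], [337.0, 235.0])]
grease_pot [(0.67, [0.444, -0.212, 0.0], [431.0, 268.0])]
seal_block_1 [(0.96, [0.479, 0.203, -0.001], [256.0, 250.0])]
rail [(0.73, [0.619, 0.019, -0.001], [334.0, 194.0])]
stop [(0.68, [0.615, 0.199, 0.01], [259.0, 194.0])]
pad_1 [(0.82, [0.619, 0.136, 0.014], [285.0, 192.0]), (0.8, [0.617, -0.022, 0.009], [351.0, 194.0]), (0.76, [0.615, -0.104, 0.012], [385.0, 195.0]), (0.73, [0.616, 0.062, 0.011], [316.0, 194.0])]
side [ 0.452 -0.954  0.572] [ 0.1   0.88 -0.46] 462.7656781573456
test_plug [(0.85, [0.443, -0.089, 0.002], [277.0, 245.0])]
nest_axis [(0.79, [0.714, 0.123, 0.002], [378.0, 196.0]), (0.79, [0.52, 0.009, -0.002], [309.0, 222.0]), (0.55, [0.461, 0.08, 0.005], [284.0, 207.0]), (0.47, [0.622, 0.289, -0.004], [336.0, 174.0])]
grease_pot [(0.65, [0.48, 0.204, 0.004], [289.0, 185.0])]
seal_block_1 [(0.58, [0.482, 0.204, 0.004], [290.0, 186.0])]
rail [(0.7, [0.618, 0.016, 0.0], [348.0, 219.0]), (0.25, [0.619, 0.194, 0.011], [339.0, 183.0])]
stop [(0.92, [0.622, 0.198, 0.011], [340.0, 182.0])]
pad_1 [(0.64, [0.621, 0.138, 0.016], [343.0, 191.0]), (0.6, [0.616, 0.055, 0.013], [346.0, 207.0]), (0.58, [0.614, -0.108, 0.011], [355.0, 242.0]), (0.54, [0.615, -0.028, 0.01], [350.0, 224.0])]
```

View pics/t1.png

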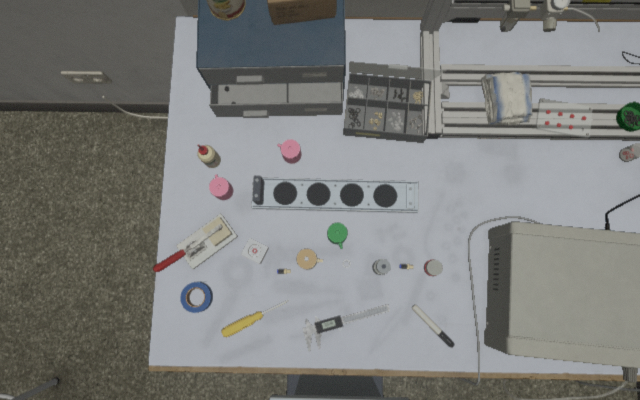

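View pics/s1.png

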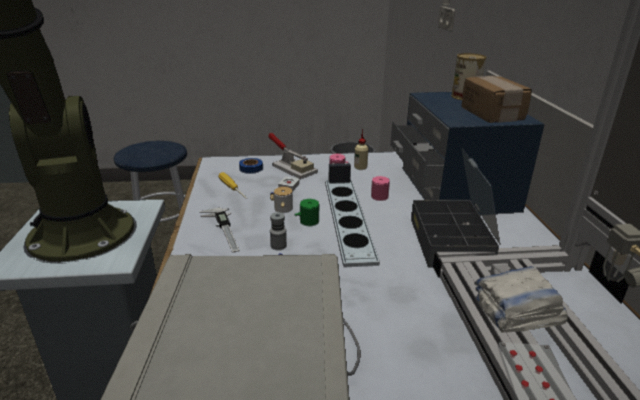

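Top view: the stop is at (258,190), so the plug's pad is the one at (285,193). The pads run to (385,195). The brown nest is at (307,258) with its barb to the right, the plug at (382,267), the pot at (433,267) and the block at (255,251). The side view confirms these. The green and pink cylinders are decoys. A big box on the right lies between the arm and the work, so I'll check its height and get the yaws.

```bash
python3 - <<'E'
from h import *
def tri(a,b):
    A=[];B=[]
    for c,(u,v) in(('top',a),('side',b)):
        k,r,t=cal(c)
        for n,x in((0,(u-k['cx'])/k['fx']),(1,(v-k['cy'])/k['fy'])):
            A.append(r[n]-x*r[2]);B.append(x*t[2]-t[n])
    return np.linalg.lstsq(np.array(A),np.array(B),rcond=None)[0]
print('box',tri((490,228),(337,255)),tri((488,350),(185,255)))
im=ctrl.camera('top')
def face(l,z,pick):
    for d in ctrl.cut_out(l,'top'):
        m=d['mask'].astype(np.uint8)
        cs,_=cv2.findContours(m,0,2)
        c=max(cs,key=cv2.contourArea)[:,0,:]
        w=np.array([ray(u,v,z,'top')[:2] for u,v in c],np.float32)*1000
        print(l,round(d['p'],2),[np.round(x).tolist() if not np.isscalar(x) else round(x,1) for x in cv2.minAreaRect(w)])
face('seal_block_1',.018,0);face('rail',.012,0);face('stop',.067,0);face('grease_pot',.032,0);face('test_plug',.04,0);face('nest_axis',.051,0)
def near(l,p):
  o=[]
  for c in('top','side'):
    for d in ctrl.place_of(l,c):
        w=toworld(d['centre'],c)
        if np.hypot(*(w[:2]-p))<.03:o.append(np.round(w,4).tolist())
  print(l,o)
near('grease_pot',[.444,-.212]);near('test_plug',[.443,-.09]);near('nest_axis',[.46,.078]);near('seal_block_1',[.48,.203])
crop=im[160:290,220:460];cv2.imwrite('pics/c1.png',cv2.resize(crop,(720,390),interpolation=2)[:,:,::-1])
E
```

```text
box [ 0.53622245 -0.31176547  0.12168445] [ 0.28567197 -0.29383834  0.126414  ]
seal_block_1 0.9 [[477.0, 202.0], [53.0, 45.0], 65.4]
seal_block_1 0.5 [[615.0, -102.0], [53.0, 55.0], 0.9]
rail 0.61 [[616.0, 15.0], [400.0, 81.0], 89.5]
rail 0.51 [[478.0, 204.0], [52.0, 44.0], 64.9]
stop 0.67 [[615.0, 193.0], [70.0, 27.0], 2.3]
grease_pot 0.54 [[446.0, -210.0], [36.0, 41.0], 1.0]
test_plug 0.75 [[446.0, -90.0], [35.0, 39.0], 45.1]
nest_axis 0.85 [[619.0, 283.0], [56.0, 42.0], 46.7]
nest_axis 0.83 [[520.0, 11.0], [46.0, 49.0], 64.4]
nest_axis 0.64 [[461.0, 79.0], [47.0, 43.0], 42.1]
nest_axis 0.64 [[711.0, 120.0], [57.0, 44.0], 27.2]
grease_pot [[0.4408, -0.2113, 0.0023]]
test_plug [[0.443, -0.0912, -0.0031], [0.4426, -0.0885, 0.0024]]
nest_axis [[0.4584, 0.0799, -0.0023], [0.4615, 0.0802, 0.0053]]
seal_block_1 [[0.4824, 0.202, -0.0027], [0.4821, 0.2036, 0.0039]]
```

View pics/c1.png

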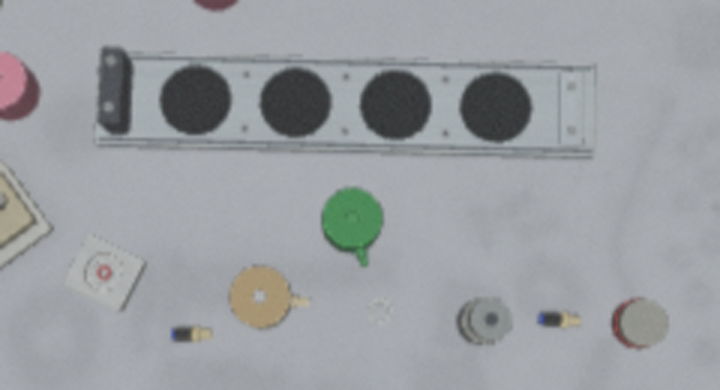

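```bash
python3 - <<'E'
from h import *
for u,v in((285,193.3),(318.3,194),(351.7,194.7),(385,195.3)): print(np.round(ray(u,v,.015,'top'),4))
E
```

```text
[0.616  0.1359 0.015 ]
[0.6156 0.056  0.015 ]
[ 0.6152 -0.024   0.015 ]
[ 0.615  -0.1036  0.015 ]
```

Call:
jog_arm([
  {"dr": [0, 0, -0.187], "travel": [0, 0, 0], "grip": 1},
  {"dr": [0, 0, -0.187], "travel": [0, 0, 0], "grip": 1},
  {"dr": [0, 0, -0.187], "travel": [0, 0, 0], "grip": 1},
  {"dr": [0, 0, -0.187], "travel": [0, 0, 0], "grip": 1},
  {"dr": [0, 0, -0.187], "travel": [0, 0, 0], "grip": 1},
  {"dr": [0, 0, -0.187], "travel": [0, 0, 0], "grip": 1},
  {"dr": [0, 0, -0.187], "travel": [0, 0, 0], "grip": 1},
  {"dr": [0, 0, 0], "travel": [0, 0, 0], "grip": 1},
])

```text
time: 2.55
tool_pos: [0.1688, -0.6277, 0.2423]
tcp_rot: [0.707, 0.707, 0.0, 0.0]
force: [0.0, 0.3, -0.5]
finger_gap: 0.0854
gripper_force: 0.0
```

Call:
jog_arm([
  {"dr": [0, 0, 0], "travel": [30, 40, 0], "grip": 1},
  {"dr": [0, 0, 0], "travel": [40, 40, 0], "grip": 1},
  {"dr": [0, 0, 0], "travel": [40, 40, 0], "grip": 1},
  {"dr": [0, 0, 0], "travel": [40, 40, 0], "grip": 1},
  {"dr": [0, 0, 0], "travel": [45, 30, 0], "grip": 1},
  {"dr": [0, 0, 0], "travel": [45, 30, 0], "grip": 1},
  {"dr": [0, 0, 0], "travel": [45, 30, 0], "grip": 1},
  {"dr": [0, 0, 0], "travel": [45, 24, 0], "grip": 1},
  {"dr": [0, 0, 0], "travel": [45, 0, 0], "grip": 1},
  {"dr": [0, 0, 0], "travel": [41, 0, 0], "grip": 1},
  {"dr": [0, 0, 0], "travel": [0, 0, 0], "grip": 1},
])

```text
time: 3.92
tool_pos: [0.4432, -0.2078, 0.2429]
tcp_rot: [0.706, 0.708, -0.0, 0.0]
force: [-0.5, -0.2, 0.2]
finger_gap: 0.0855
gripper_force: 0.0
```

Call:
jog_arm([
  {"dr": [0, 0, 0], "travel": [-3, 0, 50], "grip": 1},
  {"dr": [0, 0, 0], "travel": [0, 0, 50], "grip": 1},
  {"dr": [0, 0, 0], "travel": [0, 0, 45], "grip": 1},
  {"dr": [0, 0, 0], "travel": [0, 0, 30], "grip": 1},
  {"dr": [0, 0, 0], "travel": [0, 0, 20], "grip": 1},
  {"dr": [0, 0, 0], "travel": [0, 0, 15], "grip": 1},
  {"dr": [0, 0, 0], "travel": [0, 0, 10], "grip": 1},
  {"dr": [0, 0, 0], "travel": [0, 0, 6], "grip": 1},
  {"dr": [0, 0, 0], "travel": [0, 0, 0], "grip": 1},
])

```text
time: 5.05
tool_pos: [0.4425, -0.2145, 0.0163]
tcp_rot: [0.707, 0.707, -0.0, 0.0]
force: [-0.2, -0.3, -0.0]
finger_gap: 0.0853
gripper_force: 0.0
```

```bash
python3 - <<'E'
from h import *
im=snap('top','t2.png');cv2.imwrite('pics/c2.png',cv2.resize(im[200:330,360:520],(800,650*800//800),interpolation=2)[:600,:,::-1])
E
```

```text
(no output)
```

View pics/c2.png

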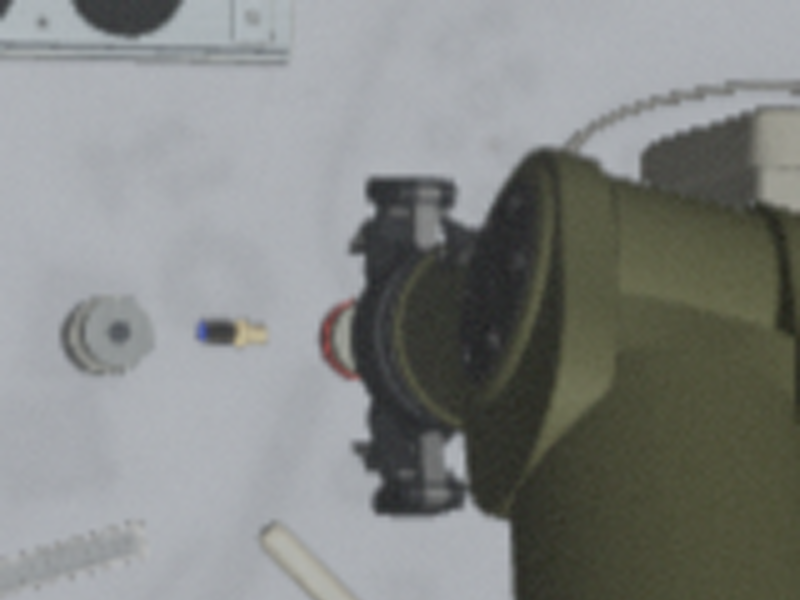

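The pot sits between the fingers; I shift about 3 mm in y, then close.

Call:
jog_arm([
  {"dr": [0, 0, 0], "travel": [3, 0, 0], "grip": 1},
  {"dr": [0, 0, 0], "travel": [0, 0, 0], "grip": -1},
  {"dr": [0, 0, 0], "travel": [0, 0, 0], "grip": -1},
  {"dr": [0, 0, 0], "travel": [0, 0, 0], "grip": -1},
  {"dr": [0, 0, 0], "travel": [0, 0, 0], "grip": -1},
  {"dr": [0, 0, 0], "travel": [0, 0, 0], "grip": -1},
  {"dr": [0, 0, 0], "travel": [0, 0, 0], "grip": -1},
  {"dr": [0, 0, 0], "travel": [0, 0, 0], "grip": -1},
  {"dr": [0, 0, 0], "travel": [0, 0, 0], "grip": -1},
])

```text
time: 6.22
tool_pos: [0.4428, -0.2117, 0.017]
tcp_rot: [0.707, 0.707, -0.0, 0.0]
force: [-0.4, 0.7, 6.3]
finger_gap: 0.0363
gripper_force: 59.5
```

Call:
jog_arm([
  {"dr": [0, 0, 0], "travel": [0, 0, -10], "grip": -1},
  {"dr": [0, 0, 0], "travel": [0, 0, -30], "grip": -1},
  {"dr": [0, 0, 0], "travel": [0, 0, -40], "grip": -1},
  {"dr": [0, 0, 0], "travel": [0, 0, -35], "grip": -1},
  {"dr": [0, 0, 0], "travel": [25, 25, 0], "grip": -1},
  {"dr": [0, 0, 0], "travel": [35, 33, 0], "grip": -1},
  {"dr": [0, 0, 0], "travel": [35, 33, 0], "grip": -1},
  {"dr": [0, 0, 0], "travel": [35, 33, 0], "grip": -1},
  {"dr": [0, 0, 0], "travel": [35, 33, 0], "grip": -1},
  {"dr": [0, 0, 0], "travel": [23, 16, 0], "grip": -1},
  {"dr": [0, 0, 0], "travel": [0, 0, 0], "grip": -1},
])

```text
time: 7.6
tool_pos: [0.6158, -0.0199, 0.1314]
tcp_rot: [0.705, 0.709, 0.001, -0.001]
force: [-0.4, -1.2, -0.5]
finger_gap: 0.0361
gripper_force: 60.1
```

Call:
jog_arm([
  {"dr": [0, 0, 0], "travel": [-2, 0, 30], "grip": -1},
  {"dr": [0, 0, 0], "travel": [0, 0, 30], "grip": -1},
  {"dr": [0, 0, 0], "travel": [0, 0, 20], "grip": -1},
  {"dr": [0, 0, 0], "travel": [0, 0, 10], "grip": -1},
  {"dr": [0, 0, 0], "travel": [0, 0, 5], "grip": -1},
  {"dr": [0, 0, 0], "travel": [0, 0, 2], "grip": -1},
  {"dr": [0, 0, 0], "travel": [0, 0, 0], "grip": -1},
  {"dr": [0, 0, 0], "travel": [0, 0, 0], "grip": -1},
])

```text
time: 8.6
tool_pos: [0.6157, -0.0252, 0.0349]
tcp_rot: [0.707, 0.708, 0.0, 0.0]
force: [0.6, 0.5, -0.6]
finger_gap: 0.0359
gripper_force: 60.1
```

Call:
jog_arm([
  {"dr": [0, 0, 0], "travel": [1, 0, 2], "grip": -1},
  {"dr": [0, 0, 0], "travel": [0, 0, 1], "grip": -1},
  {"dr": [0, 0, 0], "travel": [0, 0, 0], "grip": 1},
  {"dr": [0, 0, 0], "travel": [0, 0, 0], "grip": 1},
  {"dr": [0, 0, 0], "travel": [0, 0, 0], "grip": 1},
  {"dr": [0, 0, 0], "travel": [0, 0, 0], "grip": 1},
  {"dr": [0, 0, 0], "travel": [0, 0, 0], "grip": 1},
  {"dr": [0, 0, 0], "travel": [0, 0, -15], "grip": 1},
  {"dr": [0, 0, 0], "travel": [0, 0, -35], "grip": 1},
  {"dr": [0, 0, 0], "travel": [0, 0, -50], "grip": 1},
  {"dr": [0, 0, 0], "travel": [0, 0, -40], "grip": 1},
  {"dr": [0, 0, 0], "travel": [0, 0, 0], "grip": 1},
])

```text
time: 10.1
tool_pos: [0.6179, -0.0237, 0.1766]
tcp_rot: [0.707, 0.708, 0.003, 0.003]
force: [0.7, -0.4, 0.4]
finger_gap: 0.0854
gripper_force: 0.0
```

Call:
jog_arm([
  {"dr": [0, 0, 0], "travel": [-11, -25, 0], "grip": 1},
  {"dr": [0, 0, 0], "travel": [-11, -30, 0], "grip": 1},
  {"dr": [0, 0, 0], "travel": [-11, -30, 0], "grip": 1},
  {"dr": [0, 0, 0], "travel": [-11, -30, 0], "grip": 1},
  {"dr": [0, 0, 0], "travel": [-11, -30, 0], "grip": 1},
  {"dr": [0, 0, 0], "travel": [-11, -28, 0], "grip": 1},
  {"dr": [0, 0, 0], "travel": [0, 0, 0], "grip": 1},
  {"dr": [0, 0, 0], "travel": [0, 0, 0], "grip": 1},
])

```text
time: 11.1
tool_pos: [0.4427, -0.0902, 0.1714]
tcp_rot: [0.707, 0.708, 0.0, 0.0]
force: [-0.3, 0.1, -0.0]
finger_gap: 0.0854
gripper_force: 0.0
```

```bash
python3 - <<'E'
from h import *
print(ctrl.observe()['tool_pos'])
for c in('top','side'):
    im=snap(c,c+'3.png')
    for l in('test_plug','grease_pot'):print(c,l,[(round(d['p'],2),np.round(toworld(d['centre'],c),4).tolist()) for d in ctrl.place_of(l,c)])
E
```

```text
[ 0.4426739  -0.09017176  0.17142216]
top test_plug [(0.63, [0.4436, -0.0899, -0.0029])]
top grease_pot [(0.75, [0.6141, -0.0246, 0.0178])]
side test_plug [(0.55, [0.4411, -0.0917, -0.0005])]
side grease_pot [(0.64, [0.6183, -0.0207, 0.0162])]
```

View pics/top3.png

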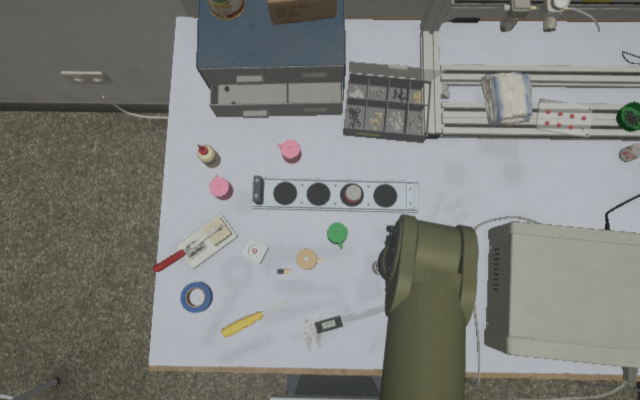

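The picture shows the pot upright on the third pad at (352,194). The gripper is over the plug at about (382,265), so I'll go down to grip it.

Call:
jog_arm([
  {"dr": [0, 0, 0], "travel": [0, 0, 40], "grip": 1},
  {"dr": [0, 0, 0], "travel": [0, 0, 40], "grip": 1},
  {"dr": [0, 0, 0], "travel": [0, 0, 30], "grip": 1},
  {"dr": [0, 0, 0], "travel": [0, 0, 20], "grip": 1},
  {"dr": [0, 0, 0], "travel": [0, 0, 12], "grip": 1},
  {"dr": [0, 0, 0], "travel": [0, 0, 5], "grip": 1},
  {"dr": [0, 0, 0], "travel": [0, 0, 0], "grip": 1},
  {"dr": [0, 0, 0], "travel": [0, 0, 0], "grip": 1},
])

```text
time: 12.4
tool_pos: [0.443, -0.0907, 0.025]
tcp_rot: [0.707, 0.707, 0.0, 0.001]
force: [-0.6, -0.0, 0.6]
finger_gap: 0.0857
gripper_force: 0.0
```

Call:
jog_arm([
  {"dr": [0, 0, 0], "travel": [0, 0, 0], "grip": -1},
  {"dr": [0, 0, 0], "travel": [0, 0, 0], "grip": -1},
  {"dr": [0, 0, 0], "travel": [0, 0, 0], "grip": -1},
  {"dr": [0, 0, 0], "travel": [0, 0, 0], "grip": -1},
  {"dr": [0, 0, 0], "travel": [0, 0, 0], "grip": -1},
  {"dr": [0, 0, 0], "travel": [0, 0, 0], "grip": -1},
  {"dr": [0, 0, 0], "travel": [0, 0, 0], "grip": -1},
  {"dr": [0, 0, 0], "travel": [0, 0, 0], "grip": -1},
])

```text
time: 13.4
tool_pos: [0.443, -0.0906, 0.025]
tcp_rot: [0.707, 0.707, 0.0, 0.001]
force: [-0.7, 0.2, 4.9]
finger_gap: 0.0343
gripper_force: 59.2
```

Call:
jog_arm([
  {"dr": [0, 0, 0], "travel": [0, 0, -10], "grip": -1},
  {"dr": [0, 0, 0], "travel": [0, 0, -30], "grip": -1},
  {"dr": [0, 0, 0], "travel": [0, 0, -45], "grip": -1},
  {"dr": [0, 0, 0], "travel": [0, 0, -40], "grip": -1},
  {"dr": [0, 0, 0], "travel": [25, 20, 0], "grip": -1},
  {"dr": [0, 0, 0], "travel": [40, 30, 0], "grip": -1},
  {"dr": [0, 0, 0], "travel": [45, 35, 0], "grip": -1},
  {"dr": [0, 0, 0], "travel": [45, 35, 0], "grip": -1},
  {"dr": [0, 0, 0], "travel": [40, 30, 0], "grip": -1},
  {"dr": [0, 0, 0], "travel": [31, 24, 0], "grip": -1},
  {"dr": [0, 0, 0], "travel": [0, 0, 0], "grip": -1},
  {"dr": [0, 0, 0], "travel": [0, 0, 0], "grip": -1},
])

```text
time: 14.9
tool_pos: [0.6152, 0.135, 0.1486]
tcp_rot: [0.707, 0.707, -0.001, -0.0]
force: [0.3, -0.5, -2.4]
finger_gap: 0.0339
gripper_force: 60.2
```

Call:
jog_arm([
  {"dr": [0, 0, 0], "travel": [1, 2, 30], "grip": -1},
  {"dr": [0, 0, 0], "travel": [0, 0, 30], "grip": -1},
  {"dr": [0, 0, 0], "travel": [0, 0, 25], "grip": -1},
  {"dr": [0, 0, 0], "travel": [0, 0, 14], "grip": -1},
  {"dr": [0, 0, 0], "travel": [0, 0, 5], "grip": -1},
  {"dr": [0, 0, 0], "travel": [0, 0, 2], "grip": -1},
  {"dr": [0, 0, 0], "travel": [0, 0, 0], "grip": -1},
  {"dr": [0, 0, 0], "travel": [0, 0, 0], "grip": -1},
])

```text
time: 15.9
tool_pos: [0.6185, 0.1369, 0.044]
tcp_rot: [0.707, 0.707, 0.0, 0.0]
force: [0.1, -0.2, -2.0]
finger_gap: 0.0343
gripper_force: 60.2
```

Call:
jog_arm([
  {"dr": [0, 0, 0], "travel": [0, 0, 2], "grip": -1},
  {"dr": [0, 0, 0], "travel": [0, 0, 1.5], "grip": -1},
  {"dr": [0, 0, 0], "travel": [0, 0, 0], "grip": -1},
  {"dr": [0, 0, 0], "travel": [0, 0, 0], "grip": -1},
])

```text
time: 16.4
tool_pos: [0.6181, 0.1368, 0.0401]
tcp_rot: [0.707, 0.707, -0.0, 0.0]
force: [-1.3, -0.7, 0.7]
finger_gap: 0.0345
gripper_force: 60.5
```

Call:
jog_arm([
  {"dr": [0, 0, 0], "travel": [0, 0, 0], "grip": 1},
  {"dr": [0, 0, 0], "travel": [0, 0, 0], "grip": 1},
  {"dr": [0, 0, 0], "travel": [0, 0, 0], "grip": 1},
  {"dr": [0, 0, 0], "travel": [0, 0, 0], "grip": 1},
  {"dr": [0, 0, 0], "travel": [0, 0, 0], "grip": 1},
  {"dr": [0, 0, 0], "travel": [0, 0, 0], "grip": 1},
  {"dr": [0, 0, 0], "travel": [0, 0, -15], "grip": 1},
  {"dr": [0, 0, 0], "travel": [0, 0, -35], "grip": 1},
  {"dr": [0, 0, 0], "travel": [0, 0, -45], "grip": 1},
  {"dr": [0, 0, 0], "travel": [0, 0, -40], "grip": 1},
  {"dr": [0, 0, 0], "travel": [0, 0, 0], "grip": 1},
  {"dr": [0, 0, 0], "travel": [0, 0, 0], "grip": 1},
])

```text
time: 17.9
tool_pos: [0.6179, 0.1366, 0.175]
tcp_rot: [0.707, 0.707, -0.0, 0.0]
force: [-0.6, -0.5, 0.5]
finger_gap: 0.085
gripper_force: 0.0
```

Call:
jog_arm([
  {"dr": [0, 0, 0], "travel": [-10, -25, 0], "grip": 1},
  {"dr": [0, 0, 0], "travel": [-12, -35, 0], "grip": 1},
  {"dr": [0, 0, 0], "travel": [-12, -35, 0], "grip": 1},
  {"dr": [0, 0, 0], "travel": [-12, -35, 0], "grip": 1},
  {"dr": [0, 0, 0], "travel": [-11, -28, 0], "grip": 1},
  {"dr": [0, 0, 0], "travel": [0, 0, 0], "grip": 1},
  {"dr": [0, 0, 0], "travel": [0, 0, 35], "grip": 1},
  {"dr": [0, 0, 0], "travel": [0, 0, 35], "grip": 1},
  {"dr": [0, 0, 0], "travel": [0, 0, 15], "grip": 1},
  {"dr": [0, 0, 0], "travel": [0, 0, 0], "grip": 1},
  {"dr": [0, 0, 0], "travel": [0, 0, 0], "grip": 1},
])

```text
time: 19.27
tool_pos: [0.4611, 0.08, 0.0907]
tcp_rot: [0.707, 0.708, 0.001, 0.0]
force: [-0.2, 0.6, -0.5]
finger_gap: 0.0853
gripper_force: 0.0
```

```bash
python3 - <<'E'
from h import *
print(ctrl.observe()['tool_pos'])
im=snap('side','side4.png');cv2.imwrite('pics/c4.png',cv2.resize(im[130:290,220:420],(750,600),interpolation=2)[:,:,::-1])
for l in('test_plug','nest_axis'):print(l,[(round(d['p'],2),np.round(toworld(d['centre'],'side'),4).tolist()) for d in ctrl.place_of(l,'side')])
E
```

```text
[0.46113078 0.08001156 0.09073546]
test_plug [(0.74, [0.6158, 0.1371, 0.0176])]
nest_axis [(0.85, [0.46, 0.0798, 0.0023]), (0.7, [0.7118, 0.1233, -0.0018]), (0.58, [0.5241, 0.0101, -0.0025])]
```

View pics/c4.png

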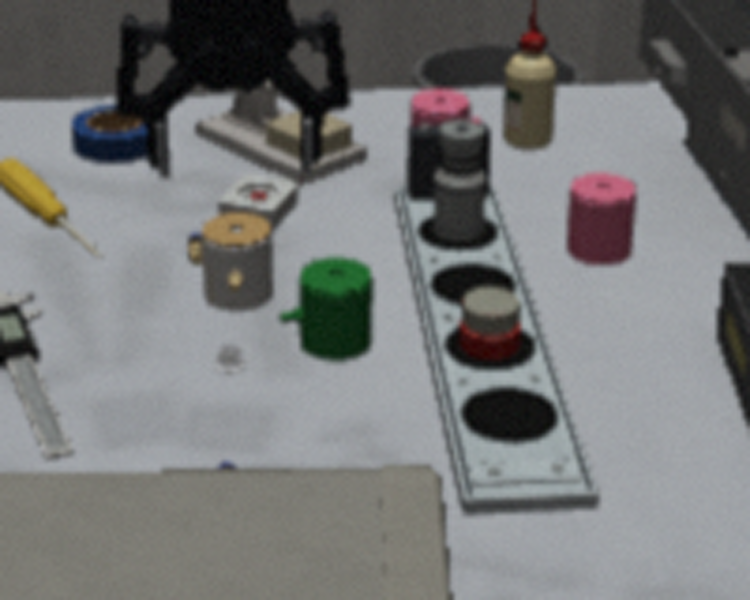

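The crop shows the plug upright on its pad at (460,190), the pot on the third pad, and the gripper open above the brown nest at (237,255). I'll descend and grip it.

Call:
jog_arm([
  {"dr": [0, 0, 0], "travel": [0, 0, 25], "grip": 1},
  {"dr": [0, 0, 0], "travel": [0, 0, 20], "grip": 1},
  {"dr": [0, 0, 0], "travel": [0, 0, 15], "grip": 1},
  {"dr": [0, 0, 0], "travel": [0, 0, 7], "grip": 1},
  {"dr": [0, 0, 0], "travel": [0, 0, 0], "grip": 1},
  {"dr": [0, 0, 0], "travel": [0, 0, 0], "grip": -1},
  {"dr": [0, 0, 0], "travel": [0, 0, 0], "grip": -1},
  {"dr": [0, 0, 0], "travel": [0, 0, 0], "grip": -1},
  {"dr": [0, 0, 0], "travel": [0, 0, 0], "grip": -1},
  {"dr": [0, 0, 0], "travel": [0, 0, 0], "grip": -1},
  {"dr": [0, 0, 0], "travel": [0, 0, 0], "grip": -1},
  {"dr": [0, 0, 0], "travel": [0, 0, 0], "grip": -1},
])

```text
time: 20.92
tool_pos: [0.4607, 0.0796, 0.0236]
tcp_rot: [0.707, 0.707, 0.0, 0.001]
force: [-1.6, -0.7, 6.9]
finger_gap: 0.0462
gripper_force: 61.0
```

Call:
jog_arm([
  {"dr": [0, 0, 0], "travel": [0, 0, -10], "grip": -1},
  {"dr": [0, 0, 0], "travel": [0, 0, -30], "grip": -1},
  {"dr": [0, 0, 0], "travel": [0, 0, -45], "grip": -1},
  {"dr": [0, 0, 0], "travel": [0, 0, -40], "grip": -1},
  {"dr": [0, 0, 0], "travel": [-4, 22, 0], "grip": -1},
  {"dr": [0, 0, 0], "travel": [-5, 35, 0], "grip": -1},
  {"dr": [0, 0, 0], "travel": [-5, 40, 0], "grip": -1},
  {"dr": [0, 0, 0], "travel": [-5, 35, 0], "grip": -1},
  {"dr": [0, 0, 0], "travel": [-5, 24, 0], "grip": -1},
  {"dr": [0, 0, 0], "travel": [0, 0, 0], "grip": -1},
  {"dr": [0, 0, 0], "travel": [0, 0, 0], "grip": -1},
])

```text
time: 22.3
tool_pos: [0.6151, 0.0562, 0.1475]
tcp_rot: [0.706, 0.708, -0.0, -0.001]
force: [-0.4, 0.5, -1.5]
finger_gap: 0.0454
gripper_force: 62.2
```

Call:
jog_arm([
  {"dr": [0, 0, 0], "travel": [0, 1, 30], "grip": -1},
  {"dr": [0, 0, 0], "travel": [0, 0, 30], "grip": -1},
  {"dr": [0, 0, 0], "travel": [0, 0, 25], "grip": -1},
  {"dr": [0, 0, 0], "travel": [0, 0, 14], "grip": -1},
  {"dr": [0, 0, 0], "travel": [0, 0, 5], "grip": -1},
  {"dr": [0, 0, 0], "travel": [0, 0, 2], "grip": -1},
  {"dr": [0, 0, 0], "travel": [0, 0, 1], "grip": -1},
  {"dr": [0, 0, 0], "travel": [0, 0, 0], "grip": -1},
  {"dr": [0, 0, 0], "travel": [0, 0, 0], "grip": -1},
])

```text
time: 23.42
tool_pos: [0.6174, 0.0558, 0.0412]
tcp_rot: [0.707, 0.707, 0.0, 0.0]
force: [-0.4, 0.2, -2.6]
finger_gap: 0.0456
gripper_force: 62.2
```

Call:
jog_arm([
  {"dr": [0, 0, 0], "travel": [0, 0, 2], "grip": -1},
  {"dr": [0, 0, 0], "travel": [0, 0, 0.5], "grip": -1},
  {"dr": [0, 0, 0], "travel": [0, 0, 0], "grip": 1},
  {"dr": [0, 0, 0], "travel": [0, 0, 0], "grip": 1},
  {"dr": [0, 0, 0], "travel": [0, 0, 0], "grip": 1},
  {"dr": [0, 0, 0], "travel": [0, 0, 0], "grip": 1},
  {"dr": [0, 0, 0], "travel": [0, 0, 0], "grip": 1},
  {"dr": [0, 0, 0], "travel": [0, 0, -15], "grip": 1},
  {"dr": [0, 0, 0], "travel": [0, 0, -35], "grip": 1},
  {"dr": [0, 0, 0], "travel": [0, 0, -45], "grip": 1},
  {"dr": [0, 0, 0], "travel": [0, 0, -40], "grip": 1},
  {"dr": [0, 0, 0], "travel": [0, 0, 0], "grip": 1},
])

```text
time: 24.92
tool_pos: [0.6195, 0.0568, 0.1784]
tcp_rot: [0.707, 0.708, 0.003, 0.003]
force: [0.6, -0.5, -0.5]
finger_gap: 0.0858
gripper_force: 0.0
```

Call:
jog_arm([
  {"dr": [0, 0, 0], "travel": [15, -30, 0], "grip": 1},
  {"dr": [0, 0, 0], "travel": [30, -35, 0], "grip": 1},
  {"dr": [0, 0, 0], "travel": [35, -35, 0], "grip": 1},
  {"dr": [0, 0, 0], "travel": [35, -25, 0], "grip": 1},
  {"dr": [0, 0, 0], "travel": [31, -14, 0], "grip": 1},
  {"dr": [0, 0, 0.145], "travel": [0, 0, 0], "grip": 1},
  {"dr": [0, 0, 0.145], "travel": [0, 0, 0], "grip": 1},
  {"dr": [0, 0, 0.145], "travel": [0, 0, 0], "grip": 1},
  {"dr": [0, 0, 0], "travel": [0, 0, 40], "grip": 1},
  {"dr": [0, 0, 0], "travel": [0, 0, 40], "grip": 1},
  {"dr": [0, 0, 0], "travel": [0, 0, 30], "grip": 1},
  {"dr": [0, 0, 0], "travel": [0, 0, 0], "grip": 1},
])

```text
time: 26.42
tool_pos: [0.4757, 0.2009, 0.0612]
tcp_rot: [0.843, 0.539, -0.003, -0.001]
force: [-0.8, 0.6, 0.1]
finger_gap: 0.0856
gripper_force: 0.0
```

```bash
python3 - <<'E'
from h import *
s=ctrl.observe();print(s['tool_pos'],R.from_quat(s['tcp_rot']).as_matrix()[:,1])
for c in('top','side'):
  im=snap(c,c+'5.png')
  for l in('seal_block_1','nest_axis','pad_1'):print(c,l,[(round(d['p'],2),np.round(toworld(d['centre'],c),4).tolist()) for d in ctrl.place_of(l,c)])
  if c=='side':cv2.imwrite('pics/c5.png',cv2.resize(im[130:290,220:420],(750,600),interpolation=2)[:,:,::-1])
E
```

```text
[0.47573285 0.20085292 0.06117759] [ 0.90757619 -0.41986487 -0.00435432]
top seal_block_1 [(0.52, [0.48, 0.202, 0.0009])]
top nest_axis [(0.88, [0.7213, 0.1242, -0.0029]), (0.83, [0.6205, 0.2878, 0.0005]), (0.73, [0.5211, 0.0116, 0.0008]), (0.64, [0.6145, 0.0545, 0.0128])]
top pad_1 [(0.79, [0.6171, -0.1044, 0.0125]), (0.76, [0.62, 0.1338, 0.0125]), (0.66, [0.6162, -0.0214, 0.0103]), (0.66, [0.6169, 0.0612, 0.012])]
side seal_block_1 [(0.66, [0.4819, 0.2048, 0.0031])]
side nest_axis [(0.93, [0.7119, 0.1244, 0.0003]), (0.77, [0.6188, 0.0563, 0.0164]), (0.59, [0.5239, 0.0086, -0.003]), (0.52, [0.6207, 0.2878, -0.0016]), (0.36, [0.6167, 0.1404, 0.0131]), (0.32, [0.4793, 0.2066, 0.0022])]
side pad_1 [(0.69, [0.6148, -0.1045, 0.0122]), (0.59, [0.617, 0.1386, 0.0139]), (0.58, [0.6179, 0.0156, -0.0008]), (0.49, [0.6166, 0.0551, 0.009]), (0.48, [0.6174, -0.023, 0.0115])]
```

View pics/c5.png

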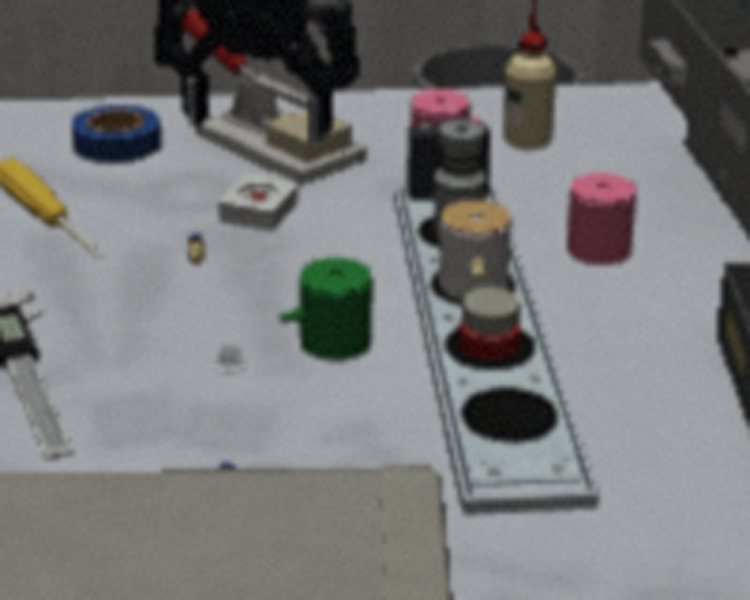

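The crop shows the nest upright on pad 2 at (475,250). The gripper is at the block (258,200) with clear space around it.

Call:
jog_arm([
  {"dr": [0, 0, 0], "travel": [4, 3, 20], "grip": 1},
  {"dr": [0, 0, 0], "travel": [0, 0, 15], "grip": 1},
  {"dr": [0, 0, 0], "travel": [0, 0, 8], "grip": 1},
  {"dr": [0, 0, 0], "travel": [0, 0, 2], "grip": 1},
  {"dr": [0, 0, 0], "travel": [0, 0, 0], "grip": 1},
  {"dr": [0, 0, 0], "travel": [0, 0, 0], "grip": 1},
])

```text
time: 27.58
tool_pos: [0.4828, 0.2041, 0.0188]
tcp_rot: [0.843, 0.538, 0.0, 0.0]
force: [-0.2, 0.4, -0.0]
finger_gap: 0.0856
gripper_force: 0.0
```

Call:
jog_arm([
  {"dr": [0, 0, 0], "travel": [-1, -2, 4], "grip": 1},
  {"dr": [0, 0, 0], "travel": [0, 0, 0], "grip": 1},
  {"dr": [0, 0, 0], "travel": [0, 0, 0], "grip": -1},
  {"dr": [0, 0, 0], "travel": [0, 0, 0], "grip": -1},
  {"dr": [0, 0, 0], "travel": [0, 0, 0], "grip": -1},
  {"dr": [0, 0, 0], "travel": [0, 0, 0], "grip": -1},
  {"dr": [0, 0, 0], "travel": [0, 0, 0], "grip": -1},
  {"dr": [0, 0, 0], "travel": [0, 0, 0], "grip": -1},
  {"dr": [0, 0, 0], "travel": [0, 0, 0], "grip": -1},
  {"dr": [0, 0, 0], "travel": [0, 0, 0], "grip": -1},
])

```text
time: 28.82
tool_pos: [0.4807, 0.2041, 0.0147]
tcp_rot: [0.843, 0.538, 0.0, 0.0]
force: [0.2, -0.1, 5.0]
finger_gap: 0.0427
gripper_force: 62.5
```

Call:
jog_arm([
  {"dr": [0, 0, 0], "travel": [0, 0, -10], "grip": -1},
  {"dr": [0, 0, 0], "travel": [0, 0, -30], "grip": -1},
  {"dr": [0, 0, 0], "travel": [0, 0, -45], "grip": -1},
  {"dr": [0, 0, 0], "travel": [0, 0, -45], "grip": -1},
  {"dr": [0, 0, -0.145], "travel": [0, 0, 0], "grip": -1},
  {"dr": [0, 0, -0.145], "travel": [0, 0, 0], "grip": -1},
  {"dr": [0, 0, -0.145], "travel": [0, 0, 0], "grip": -1},
  {"dr": [0, 0, 0], "travel": [-20, 0, 0], "grip": -1},
  {"dr": [0, 0, 0], "travel": [-40, 0, 0], "grip": -1},
  {"dr": [0, 0, 0], "travel": [-40, 0, 0], "grip": -1},
  {"dr": [0, 0, 0], "travel": [-40, 10, 0], "grip": -1},
  {"dr": [0, 0, 0], "travel": [-40, 25, 0], "grip": -1},
])

```text
time: 30.32
tool_pos: [0.5144, 0.0225, 0.1443]
tcp_rot: [0.707, 0.708, -0.001, 0.0]
force: [0.8, 0.0, -0.5]
finger_gap: 0.0424
gripper_force: 61.8
```

Call:
jog_arm([
  {"dr": [0, 0, 0], "travel": [-40, 30, 0], "grip": -1},
  {"dr": [0, 0, 0], "travel": [-40, 30, 0], "grip": -1},
  {"dr": [0, 0, 0], "travel": [-30, 25, 0], "grip": -1},
  {"dr": [0, 0, 0], "travel": [-18, 15, 0], "grip": -1},
  {"dr": [0, 0, 0], "travel": [0, 0, 0], "grip": -1},
  {"dr": [0, 0, 0], "travel": [0, 0, 0], "grip": -1},
])

```text
time: 31.08
tool_pos: [0.6145, -0.1024, 0.144]
tcp_rot: [0.706, 0.708, -0.0, -0.001]
force: [0.2, -0.5, -0.4]
finger_gap: 0.0426
gripper_force: 61.8
```

Call:
jog_arm([
  {"dr": [0, 0, 0], "travel": [-2, 1, 35], "grip": -1},
  {"dr": [0, 0, 0], "travel": [0, 0, 35], "grip": -1},
  {"dr": [0, 0, 0], "travel": [0, 0, 20], "grip": -1},
  {"dr": [0, 0, 0], "travel": [0, 0, 14], "grip": -1},
  {"dr": [0, 0, 0], "travel": [0, 0, 5], "grip": -1},
  {"dr": [0, 0, 0], "travel": [0, 0, 2], "grip": -1},
  {"dr": [0, 0, 0], "travel": [0, 0, 0], "grip": -1},
  {"dr": [0, 0, 0], "travel": [0, 0, 0], "grip": -1},
])

```text
time: 32.08
tool_pos: [0.617, -0.1061, 0.034]
tcp_rot: [0.707, 0.707, 0.0, 0.001]
force: [-0.3, 0.3, -1.1]
finger_gap: 0.0423
gripper_force: 61.8
```

Call:
jog_arm([
  {"dr": [0, 0, 0], "travel": [1, 0, 2], "grip": -1},
  {"dr": [0, 0, 0], "travel": [0, 0, 2], "grip": -1},
  {"dr": [0, 0, 0], "travel": [0, 0, 0], "grip": 1},
  {"dr": [0, 0, 0], "travel": [0, 0, 0], "grip": 1},
  {"dr": [0, 0, 0], "travel": [0, 0, 0], "grip": 1},
  {"dr": [0, 0, 0], "travel": [0, 0, 0], "grip": 1},
  {"dr": [0, 0, 0], "travel": [0, 0, 0], "grip": 1},
  {"dr": [0, 0, 0], "travel": [0, 0, -15], "grip": 1},
  {"dr": [0, 0, 0], "travel": [0, 0, -35], "grip": 1},
  {"dr": [0, 0, 0], "travel": [0, 0, -50], "grip": 1},
  {"dr": [0, 0, 0], "travel": [0, 0, -50], "grip": 1},
  {"dr": [0, 0, 0], "travel": [0, -30, -20], "grip": 1},
])

```text
time: 33.58
tool_pos: [0.5892, -0.1041, 0.2041]
tcp_rot: [0.706, 0.708, 0.002, 0.003]
force: [-0.7, -0.4, -0.0]
finger_gap: 0.0853
gripper_force: 0.0
```

Call:
jog_arm([
  {"dr": [0, 0, 0], "travel": [-20, -50, 0], "grip": 1},
  {"dr": [0, 0, 0], "travel": [-30, -50, 0], "grip": 1},
  {"dr": [0, 0, 0], "travel": [0, 0, 0], "grip": 1},
  {"dr": [0, 0, 0], "travel": [0, 0, 0], "grip": 1},
])

```text
time: 34.08
tool_pos: [0.4871, -0.155, 0.2004]
tcp_rot: [0.707, 0.707, 0.0, 0.001]
force: [0.8, 0.2, 0.3]
finger_gap: 0.0857
gripper_force: 0.0
```

```bash
python3 - <<'E'
from h import *
for c in('top','side'):
  im=snap(c,c+'6.png')
  for l in('test_plug','nest_axis','grease_pot','seal_block_1','stop'):print(c,l,[(round(d['p'],2),np.round(toworld(d['centre'],c),3).tolist()) for d in ctrl.place_of(l,c)])
  a=im[150:250,220:440] if c=='top' else im[140:280,230:422]
  cv2.imwrite('pics/%s6c.png'%c,cv2.resize(a,None,fx=3.6,fy=3.6,interpolation=2)[:,:,::-1])
E
```

```text
top test_plug [(0.67, [0.616, 0.137, 0.011]), (0.24, [0.619, 0.2, 0.009])]
top nest_axis [(0.84, [0.721, 0.123, -0.0]), (0.74, [0.619, 0.288, -0.002]), (0.65, [0.518, 0.008, 0.001]), (0.56, [0.616, 0.052, 0.014]), (0.52, [0.619, 0.018, -0.004]), (0.48, [0.618, -0.021, 0.007])]
top grease_pot [(0.74, [0.616, -0.025, 0.016]), (0.69, [0.615, 0.198, 0.009]), (0.15, [0.621, -0.106, 0.015])]
top seal_block_1 [(0.73, [0.622, -0.109, 0.015])]
top stop [(0.6, [0.617, 0.201, 0.01]), (0.37, [0.617, 0.136, 0.013])]
side test_plug [(0.51, [0.614, 0.138, 0.014])]
side nest_axis [(0.78, [0.619, 0.057, 0.016]), (0.71, [0.523, 0.009, -0.004]), (0.6, [0.714, 0.124, -0.001])]
side grease_pot [(0.8, [0.619, -0.019, 0.016])]
side seal_block_1 [(0.68, [0.619, -0.105, 0.019]), (0.66, [0.616, 0.016, -0.002])]
side stop [(0.53, [0.615, -0.024, 0.012]), (0.52, [0.617, 0.193, 0.011]), (0.21, [0.619, 0.138, 0.015])]
```

View pics/top6c.png

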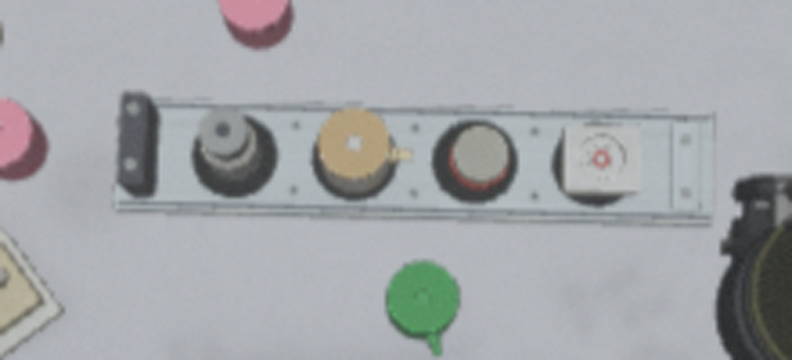

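View pics/side6c.png

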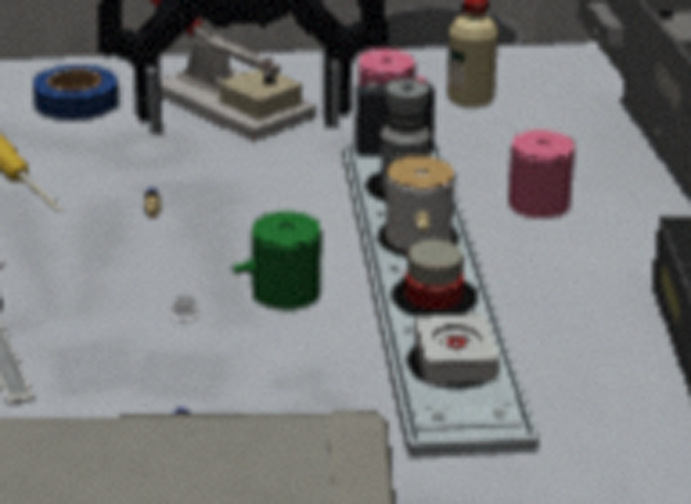

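```bash
python3 - <<'E'
from h import *
f=lambda u,v,z:print(np.round(ray(220+(u+.5)/3.6-.5,150+(v+.5)/3.6-.5,z,'top'),4))
f(602,158,.033);f(594,163.5,.015);f(475,162,.015);f(481,153,.047);f(354,144,.066);f(226,130,.093);f(140,142,.067)
E
```

```text
[ 0.6158 -0.1056  0.033 ]
[ 0.6156 -0.1027  0.015 ]
[ 0.6153 -0.0237  0.015 ]
[ 0.615  -0.0259  0.047 ]
[0.6156 0.0557 0.066 ]
[0.6175 0.1342 0.093 ]
[0.6145 0.1913 0.067 ]
```

All four stand within about 3 mm of their pad centres, upright and in the right order, and the gripper is clear. I'll hand the job in.

```bash
python3 -c "
from station import ctrl
print(ctrl.job_done())"
```

```text
the job is handed in; nothing more can be done
None
```

I handed the job in at about 34 s of robot time, but the interface gave no verdict; from the stop block, the test plug, nest cylinder, grease pot and seal block stand upright on pads 1–4, each within about 3 mm of its pad's centre in the last pictures.

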